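Unload the tape measures from the lift-off-lid case

ROBOT

A 7-joint arm with a two-finger parallel gripper is mounted at the origin on a cart in front of the work surface, level with it; the furniture and walls round the work are solid. World frame = base frame: x ahead of the robot, y to its left, z up, the work surface at z = 0. Lengths are in m, angles in rad, forces in N, time in s.
With the tool pointing down it reaches from about 0.425 to 0.925 m from the base axis. Payload 6.8 kg.
Tool frame: the origin (TCP) lies midway between the tips of the shut fingers; the grasp point (between the pads) lies bot.grip_point_offset behind it (bot.grip_point_offset is the distance from the TCP to the grasp point, in m); z points along the fingers, y is the line along which they close (so a half turn about z gives the same grasp; the last joint's range is limited). The gripper opens to 85 mm and grips with 20 to 120 N. Pads are 22 mm wide; open, the fingers measure 114 mm over their backs; the gripper's body (76 mm by 85 mm) begins 54 mm behind the grasp point. The pads swing forward as they close: fully open they stand 13 mm farther back than shut.
Start: joints at [-1.377, 0.477, 0.022, 1.555, -0.011, 1.109, -0.083], TCP at [0.201, 0.645, 0.231] pointing down, gripper open.
Joint ranges: [-2.96, 2.96], [-0.34, 2.1], [-1.41, 1.46], [0.24, 2.44], [-1.37, 4.51], [0.17, 1.92], [-2.96, 2.96]. Speed limits (rad/s): [2.39, 2.39, 3.14, 3.14, 3.14, 3.14, 3.14].

INTERFACE

Orientations are given as a unit quaternion [w, x, y, z].
In Python, from station import get_obs, cams, job, bot gives the robot as it stands.
- The arm moves only by the tool arm_command, never from a script. Its argument "rows" is a list that holds one entry, the list of rows, each a list of 5 numbers: the finger opening in mm, from 0 to 85.4, then the shift along the world's x, y, z in units of 60 mm (1.0 is 60 mm), then the turn about the world's z in units of 0.08 rad (1.0 is 0.08 rad). In form: [[[grip, x, y, z, turn], ...]]. A call has exactly 10 rows; each row shifts and turns the commanded pose from where the row before left it; what a row does not reach is not made up. A row lasts 1/8 s, in which the tool goes at most 62.5 mm and 10.7 degrees, less where a joint would pass 70% of its speed; a pose out of reach is approached as far as the arm can. A call with a number of a shift or a turn outside -1 to 1 is refused whole. A call with a gripper value outside its range is refused whole. The fingers move at their own pace and stop on an object; "newtons" is the grip in N (left out, the last holds). Time passes only in rows, so rows that do not move let the fingers close, or fill a call up. It gives the time, the measured TCP pose, the force, the opening and the grip force at its end, in the units of the state.
- get_obs(): the state, without advancing time (a new reading comes with each control period).
- cams.read_camera(name): name is "side" or "top"; returns the picture (384x512x3 uint8, red, green, blue); there is no depth.
- cams.camera_params(name): a dict with "K" (3x3 intrinsics, pixels), "extrinsics" (4x4, takes a point from camera to world coordinates). Camera axes: x right, y down, z forward; pixel columns grow to the right and rows downward; lengths in m; the calibration is good to about 2 mm. A picture is of the moment at which its call begins. camera_params takes no time and is no camera call.
- job.hand_in(): hands the job in; it is judged then, once.
The state is a dict: "t": time; "q": joint angles; "joint_vel": joint speeds; "joint_torque": joint torques, N m; "eef_pos": TCP position; "tool_rot": TCP orientation; "contact_force": force on the tool from outside, world axes, zero at the start; "torque": the same for the moment, N m; "gripper_width": opening from 0.0 (shut) to 1.0 (fully open); "grasp_force": force on a finger pad.
Only numpy, scipy, OpenCV 4.12 (cv2) and the standard library are available. Lean on these libraries where they do the work, as an engineer would, in place of code of your own. Each camera call takes 0.05 s, during which the arm holds its last target. There are 200 camera calls.

TASK

Move the wood block from the closed lid into the tray, then swing the case's lid up by its handle until it is vertical, lift it straight up off its hinge pins and stand it, hooks down, in the slot of the lid stand. Take every tape measure out of the case and set each one upright on its base in the tray too, without dropping anything. Leave the screwdriver and the cutting head where they are.

Things in the scene. Friction and masses are not known exactly. Their poses are not given: they have to be found in the camera images.
- lid: Loose aluminium lid plate of the case, 163 x 304 x 8 mm, 0.3 to 0.5 kg. Origin: middle of its hinge axis, at mid-thickness. Closed: x points to the case's back, y along the hinge, z up; the plate covers x = -183 to -20 mm, y = +-152 mm. It turns about its y axis, handle edge going up; when vertical its x axis points down. Not held, it falls shut below vertical.
- lid_handle (a point): Middle of the lid's handle: straight round bar, 11 mm diameter, 100 mm long along the lid's y, in the plane of the plate, its axis 39 mm off the front edge on two legs at y = +-50 mm; 222 mm from the hinge axis, 84 mm above the bench when closed. Gripped across, the bar can turn between the fingers as the lid swings. Axes as the lid's.
- lid_hooks (a point): Middle between the tips of the lid's two dark hooks, at lid x = +14 mm. Hooks at y = +-89 mm, 20 mm wide, 21 mm thick; each has a 13 mm slot open towards the lid's +x that straddles a hinge pin. Closed, a lip under the lid keeps it from sliding off; vertical, the slots open downward and the lid comes off straight up after 20 mm.
- case_body: Grey sheet-metal case, fixed, 158 mm (x) x 298 mm (y) x 80 mm high, open top under the lid, walls and floor 4 mm. Origin: centre of its underside; x points to its back (hinge side), z up. Behind the pins a lid stay (at y = 0, 50 mm wide, 8 to 32 mm behind the pins' axis, 160 mm high) stops the lid a few degrees past vertical, where it rests leaning.
- packing_block: Loose pine block, 35 mm (x) x 110 mm (y) x 22 mm high (z), about 0.06 kg, at the start lying on the closed lid. Origin: centre of its underside.
- case_pins (a point): Middle of the axis of the case's two fixed horizontal hinge pins (10 mm diameter, at y = +-74 to +-106 mm), 101 mm behind the case's centre, 84 mm above the bench. The lid's origin is here (within 3 mm) while it is hinged. Axes as the case's.
- lid_stand: Dark steel stand for the lid, fixed, left or right of the case: base 240 x 130 x 6 mm with two upright walls forming one slot along its x axis, 36 mm wide inside, walls to 62 mm with flared lips to 87 mm above the bench (mouth 70 mm wide). Origin: centre of its underside, z up.
- stand_slot (a point): Centre of the slot's floor, 6 mm above the bench; x along the slot, y across it, z up. A lid standing in the slot on its hooks has its origin 14 mm above this point and leans at most about 0.25 rad; either face may point either way.
- tray: Loose low grey tray, 250 mm (x) x 178 mm (y) x 18 mm high, walls and floor 4 mm, 0.5 to 1 kg, on the other side of the case from the stand. Origin: centre of its underside, z up.
- tray_floor (a point): Centre of the tray's inner floor (242 x 170 mm), 4 mm above the bench. Axes as the tray's.
- tape_1: One of three or four like tape measures, 84 mm long over the hook (y) x 66 mm high (z up), standing upright on the case floor, side by side along the case's y about 64 mm apart, long side across the case. Origin: on its underside; the solid body is 34 mm thick (x = +-17 mm) and spans y = -29 to +42 mm, 0.22 kg. Grip it across that thickness. None if absent.
- tape_2: One of three or four like tape measures, 84 mm long over the hook (y) x 66 mm high (z up), standing upright on the case floor, side by side along the case's y about 64 mm apart, long side across the case. Origin: on its underside; the solid body is 34 mm thick (x = +-17 mm) and spans y = -29 to +42 mm, 0.22 kg. Grip it across that thickness. None if absent.
- tape_3: One of three or four like tape measures, 84 mm long over the hook (y) x 66 mm high (z up), standing upright on the case floor, side by side along the case's y about 64 mm apart, long side across the case. Origin: on its underside; the solid body is 34 mm thick (x = +-17 mm) and spans y = -29 to +42 mm, 0.22 kg. Grip it across that thickness. None if absent.
- tape_4: One of three or four like tape measures, 84 mm long over the hook (y) x 66 mm high (z up), standing upright on the case floor, side by side along the case's y about 64 mm apart, long side across the case. Origin: on its underside; the solid body is 34 mm thick (x = +-17 mm) and spans y = -29 to +42 mm, 0.22 kg. Grip it across that thickness. None if absent.
- driver_blue: Screwdriver, 24 x 169 x 24 mm, lying behind the case; a bystander. Origin: centre of its underside, y along it.
- cutting_head: Small metal cutting head, 36 mm across, 98 mm high, standing behind the case; a bystander. Origin: centre of its underside.
Things that resemble listed ones, but are neither listed nor needed, are in the scene too. Several things have the shape of the packing_block; the one meant has the colours described above.

How it is judged:
On the way, in this order (a step that is already met when the one before it is completed fails the run):
1. the wood block lies in the tray, let go, the lid still shut (angle between lid's own z axis and vertical below 0.1 rad and contact force between the fingers and packing_block below 0.1 N and x of packing_block in the frame of tray_floor between -0.116 and 0.116 m and y of packing_block in the frame of tray_floor between -0.08 and 0.08 m and z of packing_block in the frame of tray_floor below 0.03 m and linear speed of packing_block below 0.03 m/s), for 0.2 s.
2. the lid is raised to vertical, still on its pins (angle between lid's own z axis and vertical between 1.4 and 1.9 rad and distance between lid and case_pins below 0.015 m), for 0.2 s.
3. the lid, still about vertical, is lifted straight up clear of the pins (angle between lid's own x axis and vertical above 2.7 rad and z of lid in the frame of case_pins above 0.021 m and horizontal distance between lid and case_pins below 0.05 m), for 0.05 s.
4. the lid stands in the slot of the stand, hooks down, let go (x of lid in the frame of stand_slot between -0.05 and 0.05 m and y of lid in the frame of stand_slot between -0.02 and 0.02 m and z of lid in the frame of stand_slot below 0.03 m and angle between lid's own x axis and vertical above 2.7 rad and contact force between the fingers and lid below 0.3 N), for 0.3 s.
At the end, for the whole second after the job is handed in: Lid upright in the stand, hooks down, hinge axis within 50 mm along and 20 mm across of the slot's centre, under 30 mm above its floor; the wood block and every tape measure (upright) on the tray's floor, centre of each base within 116 x 80 mm of the tray's centre; all at rest (x of lid in the frame of stand_slot between -0.05 and 0.05 m and y of lid in the frame of stand_slot between -0.02 and 0.02 m and z of lid in the frame of stand_slot below 0.03 m and angle between lid's own x axis and vertical above 2.7 rad and linear speed of each of lid, tape_1, tape_2, tape_3, tape_4, packing_block below 0.03 m/s and x of tape_1 in the frame of tray_floor between -0.116 and 0.116 m and y of tape_1 in the frame of tray_floor between -0.08 and 0.08 m and z of each of tape_1, tape_2, tape_3, tape_4 in the frame of tray_floor below 0.012 m and angle between each of tape_1, tape_2, tape_3, tape_4's own z axis and vertical below 0.2 rad and x of tape_2 in the frame of tray_floor between -0.116 and 0.116 m and y of tape_2 in the frame of tray_floor between -0.08 and 0.08 m and x of tape_3 in the frame of tray_floor between -0.116 and 0.116 m and y of tape_3 in the frame of tray_floor between -0.08 and 0.08 m and x of tape_4 in the frame of tray_floor between -0.116 and 0.116 m and y of tape_4 in the frame of tray_floor between -0.08 and 0.08 m and x of packing_block in the frame of tray_floor between -0.116 and 0.116 m and y of packing_block in the frame of tray_floor between -0.08 and 0.08 m and z of packing_block in the frame of tray_floor below 0.03 m); the robot touches nothing.
It fails at once if a bystander (screwdriver, cutting head) is moved more than 25 mm or knocked over (distance of any of driver_blue, cutting_head from where it was at the start of the episode above 0.025 m or angle between cutting_head's own z axis and vertical above 0.5 rad).
It fails at once if a tape measure or the wood block is dropped or flung (faster than 1.2 m/s while the fingers do not hold it) ((linear speed of tape_1 above 1.2 m/s and contact force between the fingers and tape_1 below 0.5 N) or (linear speed of tape_2 above 1.2 m/s and contact force between the fingers and tape_2 below 0.5 N) or (linear speed of tape_3 above 1.2 m/s and contact force between the fingers and tape_3 below 0.5 N) or (linear speed of tape_4 above 1.2 m/s and contact force between the fingers and tape_4 below 0.5 N) or (linear speed of packing_block above 1.2 m/s and contact force between the fingers and packing_block below 0.5 N)).
Of tape_1, tape_2, tape_3, tape_4 only 3 to 4 are there at a start; the rules pass over those that are not, and their reading is None.
At some moment in a run one of tray may be knocked a few centimetres aside while the robot is not near it.
It also fails if it takes over 200 s, if anything falls off the work surface, if the arm or the gripper's body presses on something with over 40 N, if the wrist force passes 120 N, or if a joint passes its speed limit or range.

## Working session

There is one attempt and no reset: what is moved stays moved. The work goes in short steps, Python scripts to look and compute and a tool call to move; the robot and the scene stay as the last step left them, time stands still between calls to the robot, and variables do not carry over. Pictures are saved under pics/ and viewed, at most 14 in all, crops included, and the job is handed in when it is done.

Besides the shell and the picture viewer there is one more tool, called after ">>>" as name([rows], argument=value, ...), one row to a line, values as JSON. arm_command: Moves the arm, as the interface text tells. Its arguments: {"type":"object","properties":{"rows":{"type":"array"},"newtons":{"type":"number"}},"required":["rows"]}

```bash
mkdir -p pics
cat > h.py <<'E'
import numpy as np, cv2
from station import get_obs, cams, job, bot
def snap(n,f):
    im=cams.read_camera(n)[:,:,::-1].copy(); cv2.imwrite(f'pics/{f}.png',im); return im
def ray(n,u,v):
    p=cams.camera_params(n);K=np.array(p['K']);E=np.array(p['extrinsics'])
    d=E[:3,:3]@np.linalg.solve(K,[u,v,1.]);return E[:3,3],d
def onz(n,u,v,z):
    o,d=ray(n,u,v);return (o+d*(z-o[2])/d[2]).round(4)
def proj(n,P):
    p=cams.camera_params(n);K=np.array(p['K']);E=np.linalg.inv(np.array(p['extrinsics']))
    c=E[:3,:3]@np.array(P,float)+E[:3,3];c=K@c;return (c[:2]/c[2]).round(1)
def tri(u1,u2,a='top',b='side'):
    o1,d1=ray(a,*u1);o2,d2=ray(b,*u2)
    A=np.stack([d1,-d2],1);s=np.linalg.lstsq(A,o2-o1,rcond=None)[0]
    p,q=o1+s[0]*d1,o2+s[1]*d2;return ((p+q)/2).round(4),np.linalg.norm(p-q).round(4)
def st():
    o=get_obs();print({k:np.round(o[k],3).tolist() for k in('t','eef_pos','tool_rot','contact_force','gripper_width','grasp_force','q')})
E
python3 - <<'E'
from h import *
st();print(bot.grip_point_offset)
for n in('top','side'):
    im=snap(n,n+'0');cv2.imwrite(f'pics/{n}0b.png',cv2.resize(im,(800,600)));p=cams.camera_params(n);print(np.round(p['K'],1),np.round(p['extrinsics'],3))
E
```

```text
{'t': 0.0, 'eef_pos': [0.2, 0.644, 0.23], 'tool_rot': [-0.0, 0.15, 0.989, -0.001], 'contact_force': [-0.446, -0.146, -0.498], 'gripper_width': 1.004, 'grasp_force': 0.0, 'q': [-1.377, 0.478, 0.022, 1.556, -0.012, 1.109, -0.083]}
0.0187
[[452.6   0.  258.9]
 [  0.  452.6 190. ]
 [  0.    0.    1. ]] [[-0.03  -0.985  0.171  0.376]
 [-1.     0.028 -0.013  0.029]
 [ 0.008 -0.171 -0.985  1.155]
 [ 0.     0.     0.     1.   ]]
[[468.3   0.  262.2]
 [  0.  468.3 197.5]
 [  0.    0.    1. ]] [[ 0.898 -0.298  0.322  0.227]
 [-0.439 -0.6    0.669 -0.732]
 [-0.006 -0.743 -0.67   0.819]
 [ 0.     0.     0.     1.   ]]
```

View pics/top0b.png

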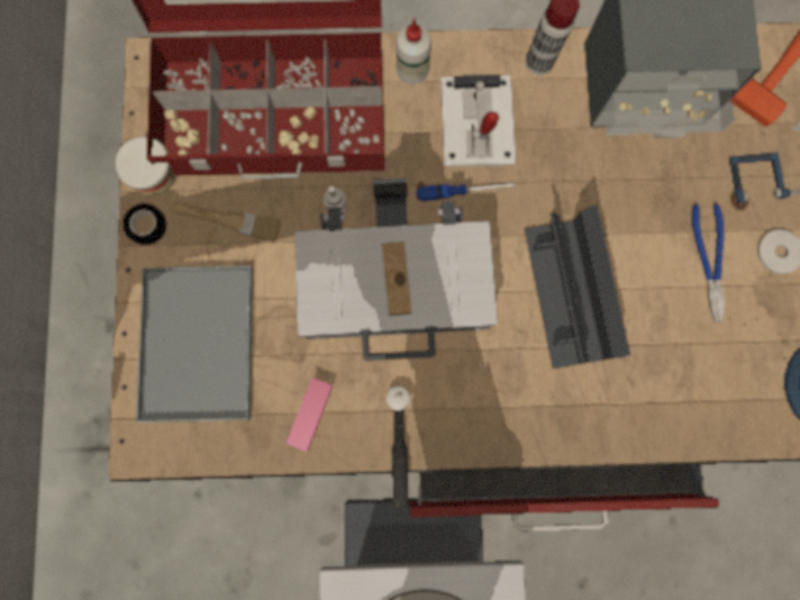

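View pics/side0b.png

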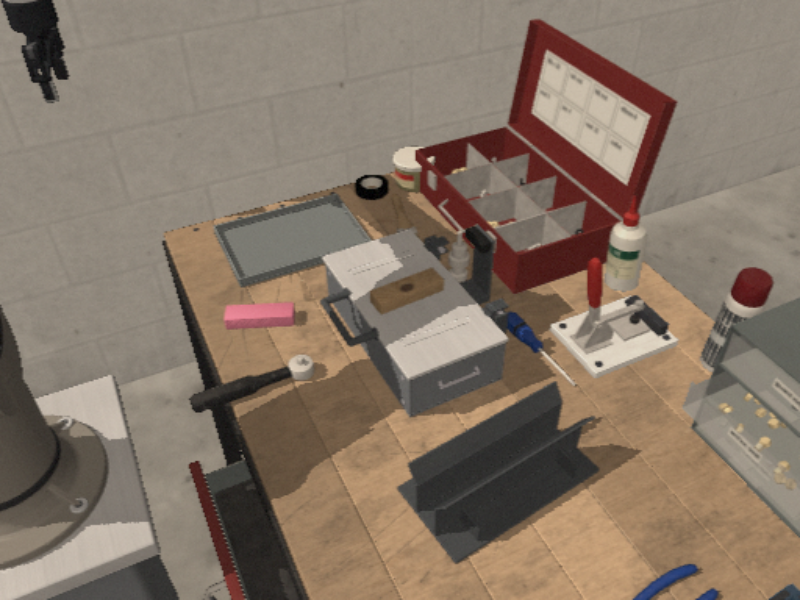

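The wood-coloured block on the lid, at (397,278) in the enlarged top view, fits the packing block. The pink block at (310,413) has the same shape but the wrong colour. The stand is to the right at (577,287), the tray to the left at (195,342), and the handle at (398,350). Next I'll measure these and confirm the block in a crop.

Run:
```python
from h import *
im=cv2.imread('pics/top0.png');cv2.imwrite('pics/c1.png',cv2.resize(im[125:245,80:410],(792,288),interpolation=cv2.INTER_CUBIC))
im2=cv2.imread('pics/side0.png');c=cv2.resize(im2[120:380,130:400],(623,600),interpolation=cv2.INTER_CUBIC);cv2.imwrite('pics/c2.png',c)
hsv=cv2.cvtColor(im,cv2.COLOR_BGR2HSV)
def rect(mask,z,name):
    cs,_=cv2.findContours(mask,cv2.RETR_EXTERNAL,cv2.CHAIN_APPROX_NONE);c=max(cs,key=cv2.contourArea)
    w=np.array([onz('top',*p[0],z)[:2] for p in c],np.float32)*1000
    print(name,cv2.contourArea(c),cv2.minAreaRect(w),cv2.boundingRect(c))
# block: wood colour inside lid
m=np.zeros(im.shape[:2],np.uint8);sub=hsv[150:208,235:275];
print('blk hsv',hsv[170,252],'lid',hsv[180,230],hsv[160,300],'tray',hsv[220,125],'bench',hsv[230,180],'stand',hsv[200,370])
m[150:208,235:275]=(sub[:,:,1]>70)*255;rect(m,.110,'block')
m=np.zeros(im.shape[:2],np.uint8);m[135:220,185:320]=(hsv[135:220,185:320,1]<35)*255;m[210:,:]=0
m=cv2.morphologyEx(m,cv2.MORPH_CLOSE,np.ones((25,25)));m=cv2.morphologyEx(m,cv2.MORPH_OPEN,np.ones((15,15)));rect(m,.088,'lid')
m=np.zeros(im.shape[:2],np.uint8);m[160:275,80:172]=(hsv[160:275,80:172,1]<50)*255;m=cv2.morphologyEx(m,cv2.MORPH_OPEN,np.ones((5,5)));rect(m,.018,'tray')
m=np.zeros(im.shape[:2],np.uint8);m[125:245,325:410]=(hsv[125:245,325:410,2]<85)*255;m=cv2.morphologyEx(m,cv2.MORPH_OPEN,np.ones((5,5)));rect(m,.0,'stand')
```

```text
blk hsv [ 16 107 114] lid [ 15  27 133] [ 17  26 184] tray [ 23  18 125] bench [ 16  96 157] stand [20 16 47]
block 594.5 ((587.1066284179688, 27.093364715576172), (110.36884307861328, 33.74471664428711), 3.8087990283966064) (245, 155, 18, 47)
lid 8832.5 ((606.5241088867188, 28.175323486328125), (303.9418029785156, 182.47433471679688), 88.43699645996094) (190, 135, 127, 75)
tray 6756.0 ((509.425537109375, 353.1475524902344), (177.1046905517578, 248.25465393066406), 89.46270751953125) (88, 170, 73, 100)
stand 4149.0 ((588.5664672851562, -271.8665771484375), (254.9612579345703, 127.41239166259766), 7.679536819458008) (338, 133, 64, 101)
```

View pics/c1.png

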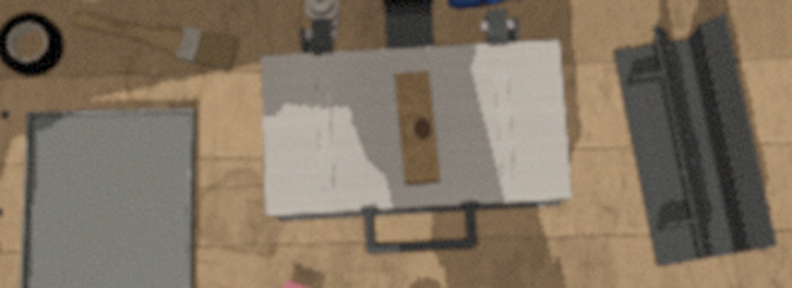

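View pics/c2.png

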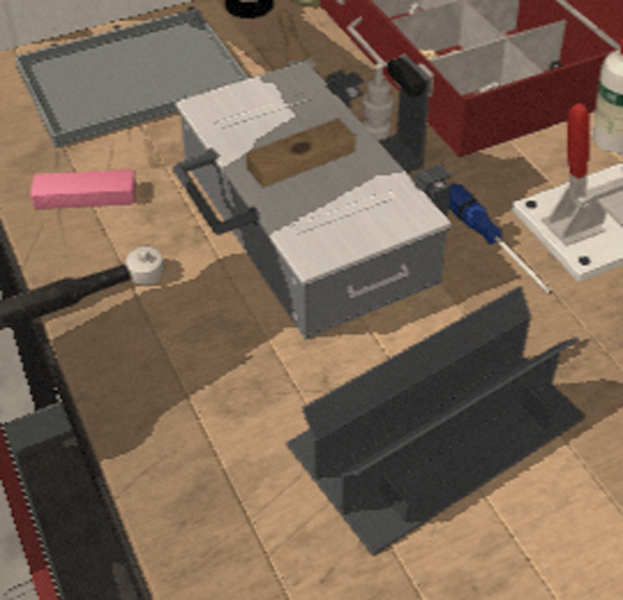

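The crops confirm it: the wooden block lies on the lid with its long side along world x. The pink block is on the bench. Next come the corner coordinates.

Run:
```python
from h import *
T=lambda x,y,z:onz('top',x/2.4+80-.3,y/2.4+125-.3,z)
L=[T(*p,.088) for p in((263,58),(560,41),(570,198),(268,214))];L=np.array(L);print('lid',L,L.mean(0))
H=np.array([T(*p,.084) for p in((371,247),(473,243))]);print('hand',H,H.mean(0))
S=np.array([T(*p,.006) for p in((615,50),(657,265),(775,245))]);print('stand',S,(S[0]+S[2])/2, np.linalg.norm(S[0]-S[1]),np.linalg.norm(S[2]-S[1]))
# lip edges top crop: left lip line, right lip line (z .087)
R=np.array([T(*p,.087) for p in((657,28),(700,257),(725,15),(748,248))]);print('lips?',R)
sd=lambda x,y,z:onz('side',x*270/623+130-.3,y*260/600+120-.3,z)
B=np.array([sd(*p,.006) for p in((289,442),(375,552),(583,412))]);print('stand side',B,(B[0]+B[2])/2,np.linalg.norm(B[0]-B[1]),np.linalg.norm(B[2]-B[1]))
Ls=np.array([sd(*p,.088) for p in((178,104),(306,62),(448,225),(300,277))]);print('lid side',Ls,Ls.mean(0))
R=np.array([sd(*p,.087) for p in((304,408),(523,288),(345,487),(578,340))]);print('lips side',R,R.mean(0))
im=cv2.imread('pics/top0.png');cv2.imwrite('pics/c3.png',cv2.resize(im[125:245,325:415],(450,600),interpolation=cv2.INTER_CUBIC))
```

```text
lid [[ 0.667   0.1804  0.088 ]
 [ 0.6765 -0.1212  0.088 ]
 [ 0.5154 -0.123   0.088 ]
 [ 0.5081  0.176   0.088 ]] [0.59175 0.02805 0.088  ]
hand [[ 0.4729  0.0753  0.084 ]
 [ 0.474  -0.0254  0.084 ]] [0.47345 0.02495 0.084  ]
stand [[ 0.6878 -0.1924  0.006 ]
 [ 0.4522 -0.223   0.006 ]
 [ 0.4697 -0.3499  0.006 ]] [ 0.57875 -0.27115  0.006  ] 0.2375788711144154 0.1281009757964396
lips? [[ 0.6878 -0.2211  0.087 ]
 [ 0.4534 -0.2482  0.087 ]
 [ 0.6997 -0.2917  0.087 ]
 [ 0.4609 -0.2962  0.087 ]]
stand side [[ 0.4526 -0.225   0.006 ]
 [ 0.4702 -0.3509  0.006 ]
 [ 0.7049 -0.314   0.006 ]] [ 0.57875 -0.2695   0.006  ] 0.1271242305778092 0.23758303811509773
lid side [[ 0.5075  0.1712  0.088 ]
 [ 0.6673  0.1788  0.088 ]
 [ 0.6726 -0.1218  0.088 ]
 [ 0.5152 -0.1197  0.088 ]] [0.59065  0.027125 0.088   ]
lips side [[ 0.4552 -0.2514  0.087 ]
 [ 0.6912 -0.221   0.087 ]
 [ 0.4513 -0.3313  0.087 ]
 [ 0.6992 -0.2925  0.087 ]] [ 0.574225 -0.27405   0.087   ]
```

View pics/c3.png

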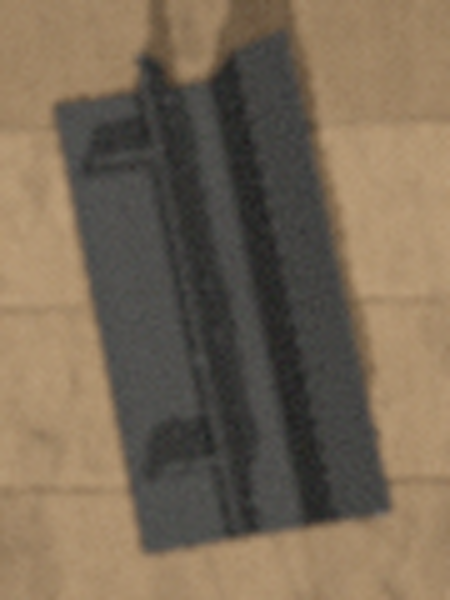

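The stand centre is about (0.579, -0.270) with its slot along 8.2°. The case yaw is about +1.5°, with the handle near (0.472, 0.025) and the pins near (0.693, 0.030). The tray centre is (0.509, 0.353). I'll move to the block now.

>>> arm_command([
  [[60,0.5,-0.8,0,0.5],[60,0.5,-0.8,0,0.5],[60,0.5,-0.8,0,0.5],[60,0.5,-0.8,0,0.5],[60,0.5,-0.8,0,0.5],[60,0.5,-0.8,0,0.5],[60,0.5,-0.8,0,0.5],[60,0.5,-0.8,0,0.5],[60,0.5,-0.8,0,0.6],[60,0.5,-0.8,0,0]],
], newtons=30)

```text
t: 1.35
eef_pos: [0.5012, 0.1628, 0.2312]
tool_rot: [-0.0, -0.033, 0.999, 0.0]
contact_force: [1.0, 0.5, -0.9]
gripper_width: 0.698
grasp_force: 0.0
```

>>> arm_command([
  [[60,0.4,-0.6,0,0],[60,0.4,-0.6,0,0],[60,0.4,-0.6,-0.2,0],[60,0.25,-0.48,-0.5,0],[60,0,0,0,0],[60,0,0,0,0],[60,0,0,0,0],[60,0,0,0,0],[60,0,0,0,0],[60,0,0,0,0]],
])

```text
t: 2.6
eef_pos: [0.5876, 0.028, 0.1895]
tool_rot: [0.0, -0.033, 0.999, 0.0]
contact_force: [-0.5, -1.1, 0.6]
gripper_width: 0.702
grasp_force: 0.0
```

Run:
```python
from h import *
st();o=get_obs();a=2*np.degrees(np.arctan2(o['tool_rot'][2],o['tool_rot'][1]))-90;print('yaw',a)
```

```text
{'t': 2.6, 'eef_pos': [0.588, 0.028, 0.19], 'tool_rot': [0.0, -0.033, 0.999, 0.0], 'contact_force': [-0.516, -1.109, 0.645], 'gripper_width': 0.702, 'grasp_force': 0.0, 'q': [-0.365, 0.385, 0.272, 1.826, -0.125, 0.947, 1.598]}
yaw 93.8080572100699
```

>>> arm_command([
  [[60,0,0,-0.5,0],[60,0,0,-0.5,0],[60,0,0,-0.3,0],[60,0,0,-0.2,0],[60,0,0,-0.14,0],[60,0,0,0,0],[25,0,0,0,0],[25,0,0,0,0],[25,0,0,0,0],[25,0,0,0,0]],
])

```text
t: 3.85
eef_pos: [0.5883, 0.0278, 0.0918]
tool_rot: [0.001, -0.033, 0.999, 0.0]
contact_force: [-0.6, 0.2, 6.3]
gripper_width: 0.4
grasp_force: 31.9
```

>>> arm_command([
  [[25,0,0,0,0],[25,0,0,0,0],[25,0,0,0.1,0],[25,0,0,0.3,0],[25,0,0,0.5,0],[25,0,0,0.5,0],[25,0,0,0,0],[25,0,0,0,0],[25,0,0,0,0],[25,0,0,0,0]],
])

```text
t: 5.1
eef_pos: [0.5871, 0.0277, 0.1741]
tool_rot: [-0.001, -0.033, 0.999, -0.0]
contact_force: [-0.2, -0.2, -0.3]
gripper_width: 0.402
grasp_force: 31.2
```

>>> arm_command([
  [[25,-0.15,0.7,0,0],[25,-0.15,0.8,0,0],[25,-0.15,0.8,0,-0.3],[25,-0.15,0.8,0,-0.3],[25,-0.15,0.8,0,-0.34],[25,-0.15,0.8,0,0],[25,-0.15,0.8,0,0],[25,-0.15,0.65,-0.2,0],[25,-0.1,0,-0.5,0],[25,0,0,-0.5,0]],
])

```text
t: 6.35
eef_pos: [0.5086, 0.3976, 0.1015]
tool_rot: [-0.0, 0.004, 1.0, -0.0]
contact_force: [0.4, -0.4, -0.6]
gripper_width: 0.403
grasp_force: 31.3
```

Run:
```python
from h import *
st();im=snap('top','t1');hsv=cv2.cvtColor(im,cv2.COLOR_BGR2HSV)
im2=snap('side','s1')
m=np.zeros(im.shape[:2],np.uint8);m[160:275,80:172]=(hsv[160:275,80:172,1]<50)*255
m[160:275,80:172]|=0
print(cv2.boundingRect(m))
cv2.imwrite('pics/c4.png',np.hstack([cv2.resize(im[150:290,70:210],(400,400)),cv2.resize(im2[100:240,80:220],(400,400))]))
```

```text
{'t': 6.35, 'eef_pos': [0.509, 0.398, 0.102], 'tool_rot': [-0.0, 0.004, 1.0, -0.0], 'contact_force': [0.409, -0.397, -0.617], 'gripper_width': 0.403, 'grasp_force': 31.251, 'q': [-0.89, 0.573, 0.179, 1.745, -0.131, 0.836, 0.914]}
(80, 170, 81, 100)
```

View pics/c4.png

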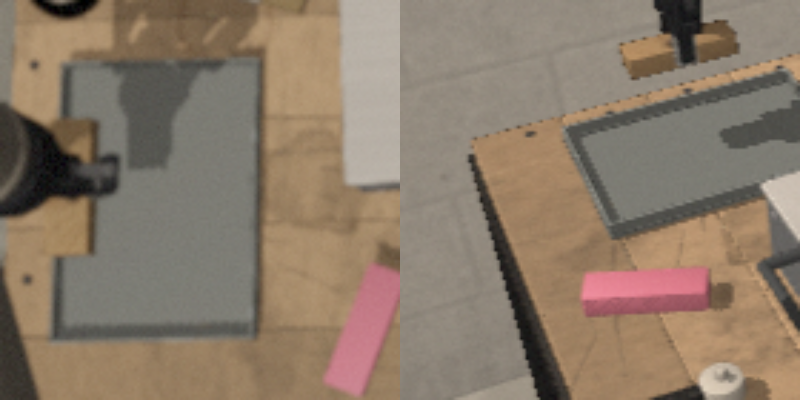

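The block is held level and the tray hasn't moved. I'll lower and release it.

>>> arm_command([
  [[25,0,0,-0.5,0],[25,0,0,-0.4,0],[25,0,0,-0.3,0],[25,0,0,-0.2,0],[25,0,0,-0.08,0],[25,0,0,0,0],[25,0,0,0,0],[41,0,0,0,0],[41,0,0,0,0],[41,0,0,0,0]],
])

```text
t: 7.7
eef_pos: [0.5097, 0.3968, 0.0143]
tool_rot: [0.0, 0.004, 1.0, 0.0]
contact_force: [-0.1, 0.2, 0.3]
gripper_width: 0.485
grasp_force: 0.0
```

>>> arm_command([
  [[41,0,0,0.1,0],[41,0,0,0.5,0],[41,0,0,0.8,0],[40,0,0,0.8,0],[40,0,-0.5,0.5,-0.5],[40,0,-0.7,0,-1],[40,0,-0.7,0,-1],[40,0,-0.7,0,-1],[40,0,-0.7,0,-1],[40,0,-0.7,0,-1]],
])

```text
t: 8.95
eef_pos: [0.5096, 0.1554, 0.1767]
tool_rot: [0.0, 0.224, 0.975, 0.0]
contact_force: [0.1, -0.6, 0.3]
gripper_width: 0.467
grasp_force: 0.0
```

Run:
```python
from h import *
st();im=snap('top','t2');hsv=cv2.cvtColor(im,cv2.COLOR_BGR2HSV)
m=np.zeros(im.shape[:2],np.uint8);m[175:265,92:160]=(hsv[175:265,92:160,1]>70)*255
cs,_=cv2.findContours(m,0,cv2.CHAIN_APPROX_NONE);c=max(cs,key=cv2.contourArea)
w=np.array([onz('top',*p[0],.026)[:2] for p in c],np.float32)*1000
print(cv2.contourArea(c),cv2.minAreaRect(w))
```

```text
{'t': 8.95, 'eef_pos': [0.51, 0.155, 0.177], 'tool_rot': [0.0, 0.224, 0.975, 0.0], 'contact_force': [0.136, -0.649, 0.347], 'gripper_width': 0.467, 'grasp_force': 0.0, 'q': [-0.707, 0.317, 0.359, 1.971, -0.143, 0.877, 0.846]}
638.5 ((510.54937744140625, 393.6786804199219), (40.1037712097168, 108.7818603515625), 89.80921936035156)
```

>>> arm_command([
  [[36,0,-0.2,0,-1],[36,0,-0.3,0,-1],[36,0,-0.3,0,-1],[36,0,-0.3,0,-1],[36,0,-0.3,0,-1],[36,-0.1,-0.3,0,-1],[36,-0.13,-0.3,0,-1],[36,-0.1,-0.17,0,-1],[36,-0.1,0,0,-1],[36,-0.1,0,0,-1]],
])

```text
t: 10.25
eef_pos: [0.4777, 0.0265, 0.1765]
tool_rot: [0.0, 0.586, 0.81, 0.0]
contact_force: [0.4, 0.1, 0.8]
gripper_width: 0.418
grasp_force: 0.0
```

>>> arm_command([
  [[36,-0.1,0,0,-1],[36,0,0,0,-1],[36,0,0,0,-1],[36,0,0,0,-0.66],[36,0,0,0,0],[36,0,0,0,0],[36,0,0,0,0],[36,0,0,0,0],[36,0,0,0,0],[36,0,0,0,0]],
])

```text
t: 11.5
eef_pos: [0.4718, 0.0265, 0.1761]
tool_rot: [-0.0, 0.697, 0.717, -0.0]
contact_force: [-0.1, 0.0, -0.6]
gripper_width: 0.422
grasp_force: 0.0
```

Run:
```python
from h import *
st()
im2=snap('side','s3');cv2.imwrite('pics/c5.png',cv2.resize(im2[120:280,140:340],(750,600),interpolation=cv2.INTER_CUBIC))
```

```text
{'t': 11.5, 'eef_pos': [0.472, 0.026, 0.176], 'tool_rot': [-0.0, 0.697, 0.717, -0.0], 'contact_force': [-0.113, 0.0, -0.586], 'gripper_width': 0.422, 'grasp_force': 0.0, 'q': [-0.737, 0.24, 0.64, 2.115, -0.192, 0.842, 0.047]}
```

View pics/c5.png

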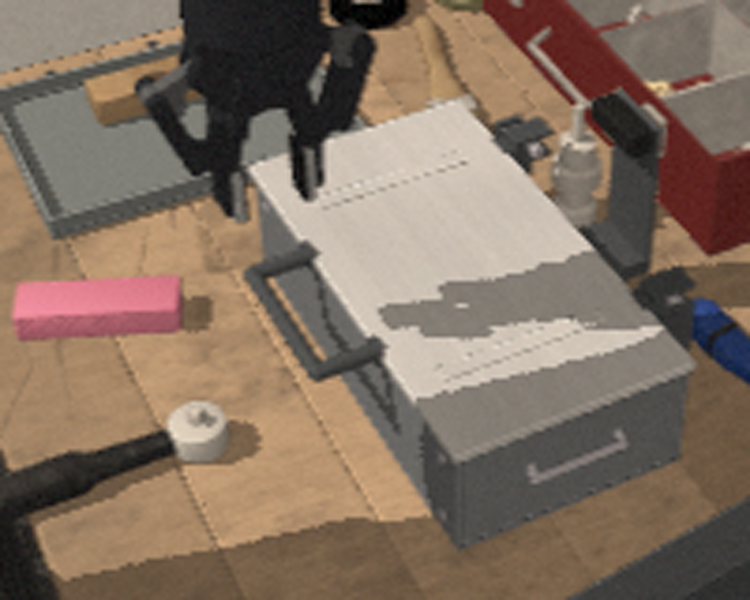

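The block is in the tray and the fingers are above the bar. I'll descend and grip it.

>>> arm_command([
  [[36,0,0,-0.5,0],[36,0,0,-0.5,0],[36,0,0,-0.4,0],[36,0,0,-0.3,0],[36,0,0,-0.13,0],[36,0,0,0,0],[5,0,0,0,0],[5,0,0,0,0],[5,0,0,0,0],[5,0,0,0,0]],
], newtons=30)

```text
t: 12.8
eef_pos: [0.4722, 0.0266, 0.067]
tool_rot: [0.0, 0.697, 0.717, 0.001]
contact_force: [-1.1, 0.0, 6.3]
gripper_width: 0.109
grasp_force: 29.4
```

Run:
```python
from h import *
st();h=get_obs()['eef_pos']
```

```text
{'t': 12.8, 'eef_pos': [0.472, 0.027, 0.067], 'tool_rot': [0.0, 0.697, 0.717, 0.001], 'contact_force': [-1.111, 0.04, 6.301], 'gripper_width': 0.109, 'grasp_force': 29.413, 'q': [-0.611, 0.439, 0.52, 2.19, -0.385, 0.599, 0.219]}
```

Bar gripped. I'll swing the lid along the 222 mm arc about the pins.

>>> arm_command([
  [[5,0.01,0,0.29,0],[5,0.03,0,0.29,0],[5,0.06,0,0.285,0],[5,0.08,0,0.28,0],[5,0.1,0.01,0.27,0],[5,0.12,0,0.265,0],[5,0.14,0,0.255,0],[5,0.16,0.01,0.24,0],[5,0.18,0,0.23,0],[5,0.2,0.01,0.215,0]],
], newtons=40)

```text
t: 14.05
eef_pos: [0.5354, 0.0283, 0.2234]
tool_rot: [-0.001, 0.697, 0.717, -0.001]
contact_force: [-0.8, -0.6, -2.3]
gripper_width: 0.107
grasp_force: 38.9
```

Run:
```python
from h import *
st()
```

```text
{'t': 14.05, 'eef_pos': [0.535, 0.028, 0.223], 'tool_rot': [-0.001, 0.697, 0.717, -0.001], 'contact_force': [-0.765, -0.638, -2.337], 'gripper_width': 0.107, 'grasp_force': 38.851, 'q': [-0.704, 0.297, 0.656, 1.928, -0.215, 0.99, 0.079]}
```

>>> arm_command([
  [[5,0.21,0,0.2,0],[5,0.23,0.01,0.18,0],[5,0.24,0,0.16,0],[5,0.25,0.01,0.14,0],[5,0.265,0.01,0.12,0],[5,0.27,0,0.1,0],[5,0.28,0.01,0.08,0],[5,0.285,0,0.055,0],[5,0.29,0.01,0.035,0],[5,0.29,0,0.01,0]],
])

```text
t: 15.3
eef_pos: [0.6935, 0.0322, 0.2891]
tool_rot: [-0.001, 0.696, 0.718, 0.0]
contact_force: [-0.6, 0.5, -1.8]
gripper_width: 0.109
grasp_force: 41.8
```

>>> arm_command([
  [[5,0,0,0,0],[5,0,0,0,0],[5,0,0,0,0],[5,0,0,0,0],[5,0,0,0,0],[5,0,0,0,0],[5,0,0,0,0],[5,0,0,0,0],[5,0,0,0,0],[5,0,0,0,0]],
])

```text
t: 16.55
eef_pos: [0.6929, 0.032, 0.2888]
tool_rot: [-0.0, 0.697, 0.717, 0.001]
contact_force: [-0.2, 3.6, 5.9]
gripper_width: 0.109
grasp_force: 42.7
```

Run:
```python
from h import *
st()
im2=snap('side','s4');im=snap('top','t4')
cv2.imwrite('pics/c6.png',np.hstack([cv2.resize(im2[40:280,180:400],(400,436)),cv2.resize(im[60:270,170:360],(395,436))]))
```

```text
{'t': 16.55, 'eef_pos': [0.693, 0.032, 0.289], 'tool_rot': [-0.0, 0.697, 0.717, 0.001], 'contact_force': [-0.223, 3.588, 5.854], 'gripper_width': 0.109, 'grasp_force': 42.697, 'q': [-0.551, 0.527, 0.637, 1.47, -0.322, 1.25, 0.152]}
```

View pics/c6.png

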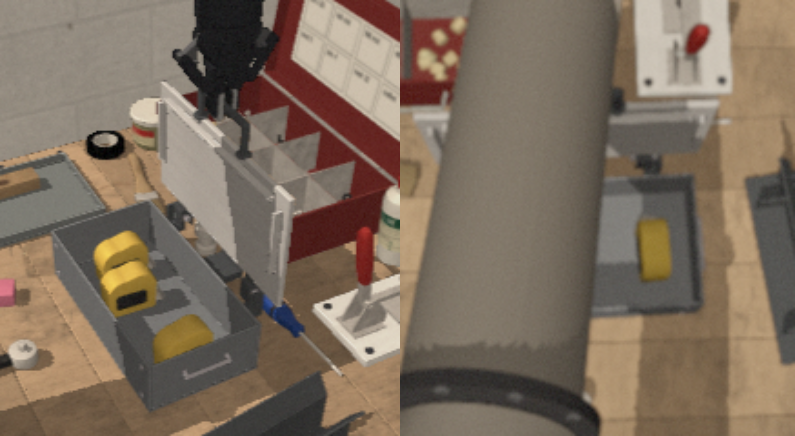

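The side view shows the lid vertical with the bar gripped, and the case open with three yellow tapes visible: two adjacent on the left, a gap, then one on the right. I'll lift straight up.

>>> arm_command([
  [[5,0,0,0.05,0],[5,0,0,0.1,0],[5,0,0,0.15,0],[5,0,0,0.2,0],[5,0,0,0.25,0],[5,0,0,0.3,0],[5,0,0,0.3,0],[5,0,0,0.25,0],[5,0,0,0.1,0],[5,0,0,0,0]],
], newtons=50)

```text
t: 17.9
eef_pos: [0.6933, 0.0313, 0.3905]
tool_rot: [0.0, 0.697, 0.717, 0.0]
contact_force: [-0.3, -0.3, -4.4]
gripper_width: 0.109
grasp_force: 48.7
```

Run:
```python
from h import *
st()
im2=snap('side','s5')
```

```text
{'t': 17.9, 'eef_pos': [0.693, 0.031, 0.391], 'tool_rot': [0.0, 0.697, 0.717, 0.0], 'contact_force': [-0.285, -0.265, -4.4], 'gripper_width': 0.109, 'grasp_force': 48.748, 'q': [-0.554, 0.478, 0.666, 1.315, -0.291, 1.444, 0.122]}
```

View pics/s5.png

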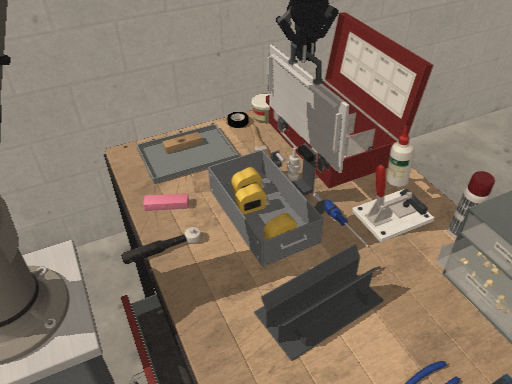

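The lid hangs clear of the pins at around (310,110). I'll carry it to the stand, turning on the way.

>>> arm_command([
  [[5,-0.1,0,0,0],[5,-0.2,0,0,-0.3],[5,-0.3,0,0,-0.6],[5,-0.3,0,0,-0.9],[5,-0.3,-0.1,0,-1],[5,-0.3,-0.2,0,-1],[5,-0.2,-0.3,0,-1],[5,-0.2,-0.4,0,-1],[5,0,-0.4,0,-1],[5,0,-0.4,0,-1]],
])

```text
t: 19.2
eef_pos: [0.5793, -0.0778, 0.3905]
tool_rot: [-0.0, 0.884, 0.467, 0.0]
contact_force: [-0.1, -1.0, -4.3]
gripper_width: 0.106
grasp_force: 48.8
```

>>> arm_command([
  [[5,0,-0.4,0,-1],[5,0,-0.4,0,-1],[5,0,-0.4,0,-1],[5,0,-0.4,0,-1],[5,0,-0.4,0,-1],[5,0,-0.4,0,-1],[5,0,-0.3,0,-1],[5,0,-0.2,0,-1],[5,0,-0.2,0,-1],[5,0,-0.12,0,-1]],
])

```text
t: 20.45
eef_pos: [0.5792, -0.271, 0.3902]
tool_rot: [0.0, 0.996, 0.085, -0.0]
contact_force: [-0.7, 0.8, -4.4]
gripper_width: 0.107
grasp_force: 48.8
```

>>> arm_command([
  [[5,0,0,0,-0.37],[5,0,0,0,0],[5,0,0,0,0],[5,0,0,0,0],[5,0,0,0,0],[5,0,0,0,0],[5,0,0,0,0],[5,0,0,0,0],[5,0,0,0,0],[5,0,0,0,0]],
])

```text
t: 21.7
eef_pos: [0.5792, -0.2699, 0.3903]
tool_rot: [0.0, 0.997, 0.073, 0.0]
contact_force: [-0.6, 0.5, -4.5]
gripper_width: 0.112
grasp_force: 48.8
```

Run:
```python
from h import *
st();o=get_obs();print('yaw',2*np.degrees(np.arctan2(o['tool_rot'][2],o['tool_rot'][1]))-90)
im2=snap('side','s6');im=snap('top','t6')
cv2.imwrite('pics/c7.png',np.hstack([cv2.resize(im2[80:370,200:420],(400,527)),cv2.resize(im[60:350,260:470],(382,527))]))
```

```text
{'t': 21.7, 'eef_pos': [0.579, -0.27, 0.39], 'tool_rot': [0.0, 0.997, 0.073, 0.0], 'contact_force': [-0.633, 0.537, -4.532], 'gripper_width': 0.112, 'grasp_force': 48.819, 'q': [-0.354, 0.468, 1.049, 1.475, -0.406, 1.432, -0.721]}
yaw -81.62783567501843
```

View pics/c7.png

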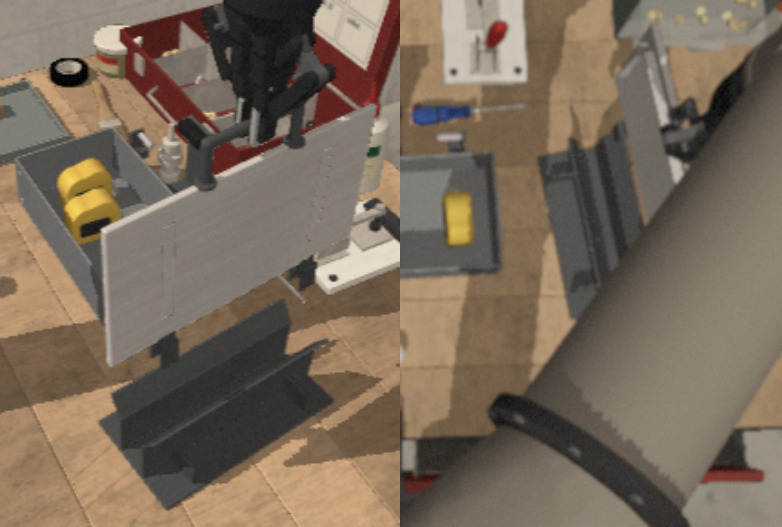

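Run:
```python
from h import *
for P in((.491,-.283,.173),(.667,-.257,.173)): print(proj('side',P), proj('side',np.add(P,[-.003,.02,0])))
im=cv2.imread('pics/s6.png');cv2.imwrite('pics/c8.png',np.hstack([cv2.resize(im[230:300,255:335],(400,350),interpolation=2),cv2.resize(im[200:270,325:405],(400,350),interpolation=2)]))
```

```text
[287.5 272.8] [280.6 265.4]
[362.4 230.8] [355.1 224.6]
```

View pics/c8.png

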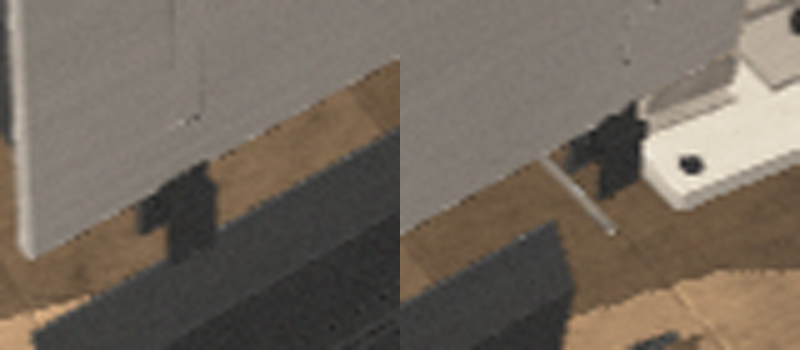

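The hooks are above the mouth, within about 10 mm of the slot's centre, at (293,282) and (369,239) in the side view. I'll lower the lid in stages.

>>> arm_command([
  [[5,0,0,-0.1,0],[5,0,0,-0.2,0],[5,0,0,-0.25,0],[5,0,0,-0.25,0],[5,0,0,-0.25,0],[5,0,0,-0.25,0],[5,0,0,-0.2,0],[5,0,0,-0.15,0],[5,0,0,-0.1,0],[5,0,0,0,0]],
])

```text
t: 23.05
eef_pos: [0.5792, -0.2698, 0.2851]
tool_rot: [-0.0, 0.997, 0.073, -0.0]
contact_force: [-0.5, 0.4, -3.2]
gripper_width: 0.108
grasp_force: 48.8
```

>>> arm_command([
  [[5,0,0,-0.1,0],[5,0,0,-0.1,0],[5,0,0,-0.1,0],[5,0,0,-0.1,0],[5,0,0,-0.1,0],[5,0,0,-0.1,0],[5,0,0,-0.1,0],[5,0,0,-0.1,0],[5,0,0,0,0],[5,0,0,0,0]],
])

```text
t: 24.3
eef_pos: [0.5793, -0.27, 0.2375]
tool_rot: [0.0, 0.997, 0.073, 0.0]
contact_force: [-0.3, 0.2, -5.4]
gripper_width: 0.107
grasp_force: 49.1
```

Run:
```python
from h import *
st()
im2=snap('side','s7')
cv2.imwrite('pics/c9.png',cv2.resize(im2[130:370,200:420],(550,600)))
```

```text
{'t': 24.3, 'eef_pos': [0.579, -0.27, 0.237], 'tool_rot': [0.0, 0.997, 0.073, 0.0], 'contact_force': [-0.306, 0.222, -5.398], 'gripper_width': 0.107, 'grasp_force': 49.094, 'q': [-0.31, 0.576, 0.962, 1.684, -0.51, 1.154, -0.635]}
```

View pics/c9.png

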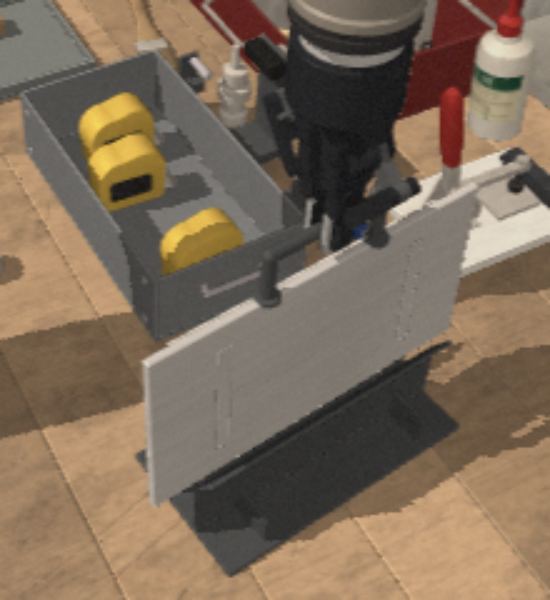

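The lid is inside the slot. I'll lower the last bit until it touches.

>>> arm_command([
  [[5,0,0,-0.05,0],[5,0,0,-0.05,0],[5,0,0,-0.05,0],[5,0,0,-0.05,0],[5,0,0,0,0],[5,0,0,0,0],[5,0,0,0,0],[5,0,0,0,0],[5,0,0,0,0],[5,0,0,0,0]],
])

```text
t: 25.6
eef_pos: [0.5794, -0.2715, 0.227]
tool_rot: [0.001, 0.997, 0.072, 0.001]
contact_force: [-2.9, -1.0, 5.9]
gripper_width: 0.102
grasp_force: 50.1
```

Run:
```python
from h import *
st()
```

```text
{'t': 25.6, 'eef_pos': [0.579, -0.272, 0.227], 'tool_rot': [0.001, 0.997, 0.072, 0.001], 'contact_force': [-2.871, -0.979, 5.949], 'gripper_width': 0.102, 'grasp_force': 50.121, 'q': [-0.303, 0.586, 0.954, 1.695, -0.52, 1.134, -0.626]}
```

Seated (the force has changed sign). I'll open and rise.

>>> arm_command([
  [[20,0,0,0,0],[30,0,0,0,0],[40,0,0,0,0],[50,0,0,0,0],[60,0,0,0,0],[70,0,0,0,0],[85,0,0,0,0],[85,0,0,0,0],[85,0,0,0,0],[85,0,0,0,0]],
])

```text
t: 26.85
eef_pos: [0.5792, -0.2699, 0.2253]
tool_rot: [0.0, 0.997, 0.073, 0.0]
contact_force: [0.7, -0.2, 0.3]
gripper_width: 0.995
grasp_force: 0.0
```

Run:
```python
from h import *
st()
im2=snap('side','s8')
cv2.imwrite('pics/c10.png',cv2.resize(im2[130:370,200:420],(550,600)))
```

```text
{'t': 26.85, 'eef_pos': [0.579, -0.27, 0.225], 'tool_rot': [0.0, 0.997, 0.073, 0.0], 'contact_force': [0.705, -0.181, 0.333], 'gripper_width': 0.995, 'grasp_force': 0.0, 'q': [-0.304, 0.587, 0.952, 1.697, -0.521, 1.134, -0.627]}
```

View pics/c10.png

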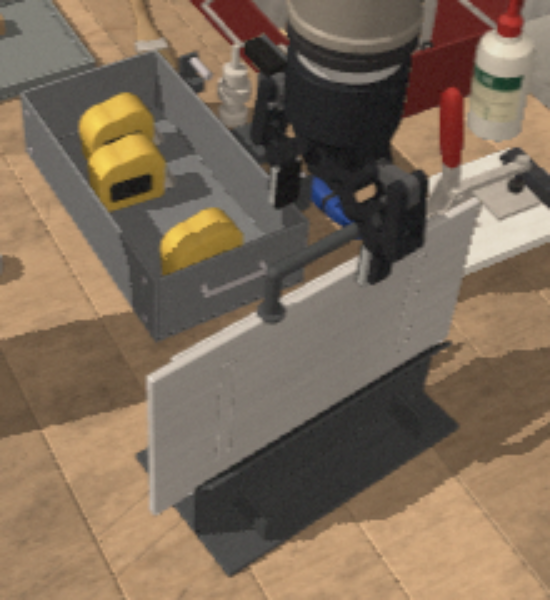

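The lid stands in the slot, leaning slightly, and its bar is near the outer finger. I'll ease aside, rise clear, and measure the tapes.

>>> arm_command([
  [[85,0.02,-0.12,0,0],[85,0,0,0.1,0],[85,0,0,0.2,0],[85,0,0,0.3,0],[85,0,0,0.4,0],[85,0,0,0.5,0],[85,0,0,0.5,0],[60,0,0,0.5,0],[60,0,0,0.4,0],[60,0,0,0,0]],
], newtons=30)

```text
t: 28.15
eef_pos: [0.5809, -0.278, 0.4024]
tool_rot: [0.001, 0.997, 0.073, 0.002]
contact_force: [0.2, -0.3, 0.1]
gripper_width: 0.704
grasp_force: 0.0
```

```bash
cat >> h.py <<'E'
def tapes(im,n='top',z=.07,ex=None):
    hsv=cv2.cvtColor(im,cv2.COLOR_BGR2HSV);m=cv2.inRange(hsv,(18,150,70),(35,255,255))
    m=cv2.morphologyEx(m,cv2.MORPH_OPEN,np.ones((2,2)))
    for c in cv2.findContours(m,0,cv2.CHAIN_APPROX_NONE)[0]:
        if cv2.contourArea(c)<60: continue
        w=np.array([onz(n,*p[0],z)[:2] for p in c],np.float32)*1000
        r=cv2.minAreaRect(w);print(n,cv2.contourArea(c),cv2.boundingRect(c),np.round(r[0]),np.round(r[1]),round(r[2],1),'x',w[:,0].min().round(),w[:,0].max().round(),'y',w[:,1].min().round(),w[:,1].max().round())
def tray(im):
    hsv=cv2.cvtColor(im,cv2.COLOR_BGR2HSV);m=np.zeros(im.shape[:2],np.uint8);s=np.s_[150:290,70:185]
    m[s]=((hsv[s][:,:,1]<50)&(hsv[s][:,:,2]<200))*255;m=cv2.morphologyEx(m,cv2.MORPH_OPEN,np.ones((5,5)));c=max(cv2.findContours(m,0,cv2.CHAIN_APPROX_NONE)[0],key=cv2.contourArea)
    w=np.array([onz('top',*p[0],.018)[:2] for p in c],np.float32)*1000;print('tray',cv2.minAreaRect(w),cv2.boundingRect(c))
E
python3 - <<'E'
from h import *
st();im=snap('top','t9');im2=snap('side','s9');tapes(im);tapes(im2,'side',.07);tray(im)
a=cv2.resize(im[110:230,185:335],(500,400),interpolation=2);b=cv2.resize(im2[180:330,180:420],(640,400)[::1] if 0 else (300,400))
cv2.imwrite('pics/c11.png',np.hstack([a,cv2.resize(im2[60:370,180:420],(300,388)).copy() if 0 else cv2.resize(im2[60:380,180:420],(300,400))]))
E
```

```text
{'t': 28.15, 'eef_pos': [0.581, -0.278, 0.402], 'tool_rot': [0.001, 0.997, 0.073, 0.002], 'contact_force': [0.158, -0.274, 0.129], 'gripper_width': 0.704, 'grasp_force': 0.0, 'q': [-0.336, 0.47, 1.049, 1.445, -0.408, 1.454, -0.714]}
top 330.0 (235, 175, 14, 29) [568.  56.] [32. 69.] 88.5 x 533.0 603.0 y 40.0 73.0
top 339.0 (210, 169, 14, 29) [584. 117.] [32. 70.] 89.4 x 550.0 620.0 y 101.0 133.0
top 348.5 (285, 167, 16, 29) [584. -69.] [70. 34.] 2.8 x 549.0 619.0 y -86.0 -51.0
side 467.0 (265, 214, 32, 27) [575. -85.] [84. 53.] 1.6 x 534.0 618.0 y -113.0 -58.0
side 1094.0 (233, 168, 33, 47) [571.  56.] [167.  73.] 73.1 x 524.0 619.0 y -22.0 131.0
tray ((509.37982177734375, 353.2650146484375), (177.6463165283203, 248.65382385253906), 89.38357543945312) (88, 170, 73, 100)
```

View pics/c11.png

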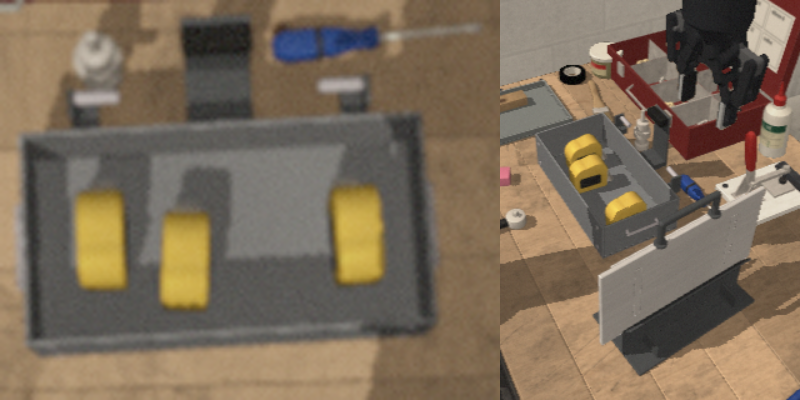

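The top view shows exactly three tapes: A (0.584, 0.117), B (0.568, 0.056) and C (0.584, -0.069). The lid stands in the stand and the tray hasn't moved. I'll pick A first.

>>> arm_command([
  [[50,0,0.3,0,-0.5],[50,0,0.6,0,-0.5],[50,0.05,0.8,0,-0.5],[50,0,0.8,0,-0.46],[50,0,0.8,-0.4,0],[50,0,0.8,-0.5,0],[50,0,0.8,-0.5,0],[50,0,0.8,-0.5,0],[50,0,0.6,-0.5,0],[50,0,0.28,-0.5,0]],
])

```text
t: 29.5
eef_pos: [0.5823, 0.1209, 0.2231]
tool_rot: [0.0, 1.0, -0.003, -0.001]
contact_force: [0.6, 0.3, 0.5]
gripper_width: 0.586
grasp_force: 0.0
```

>>> arm_command([
  [[50,0,0,-0.6,0],[50,0,0,-0.5,0],[50,0,0,0,0],[50,0,0,0,0],[50,0,0,0,0],[50,0,0,0,0],[50,0,0,0,0],[50,0,0,0,0],[50,0,0,0,0],[50,0,0,0,0]],
])

```text
t: 30.75
eef_pos: [0.5834, 0.1177, 0.1593]
tool_rot: [0.0, 1.0, -0.005, -0.0]
contact_force: [-0.0, -1.2, 0.0]
gripper_width: 0.583
grasp_force: 0.0
```

```bash
cat >> h.py <<'E'
def yaw():
    o=get_obs();print('yaw',2*np.degrees(np.arctan2(o['tool_rot'][2],o['tool_rot'][1]))-90)
E
python3 - <<'E'
from h import *
st();yaw()
E
```

```text
{'t': 30.75, 'eef_pos': [0.583, 0.118, 0.159], 'tool_rot': [0.0, 1.0, -0.005, -0.0], 'contact_force': [-0.029, -1.181, 0.026], 'gripper_width': 0.583, 'grasp_force': 0.0, 'q': [-0.985, 0.611, 0.968, 1.865, -0.601, 0.99, -1.334]}
yaw -90.60908836142714
```

>>> arm_command([
  [[50,0,0,-0.4,0],[50,0,0,-0.5,0],[50,0,0,-0.5,0],[50,0,0,-0.4,0],[50,0,0,-0.22,0],[50,0,0,-0.1,0],[50,0,0,0,0],[25,0,0,0,0],[25,0,0,0,0],[25,0,0,0,0]],
], newtons=40)

```text
t: 32.0
eef_pos: [0.5842, 0.1186, 0.0331]
tool_rot: [-0.001, 1.0, -0.005, 0.001]
contact_force: [-0.7, 3.7, 6.2]
gripper_width: 0.394
grasp_force: 42.6
```

>>> arm_command([
  [[25,0,0,0,0],[25,0,0,0,0],[25,0,0,0.1,0],[25,0,0,0.3,0],[25,0,0,0.5,0],[25,0,0,0.5,0],[25,0,0,0.5,0],[25,0,0,0.2,0],[25,0,0,0,0],[25,0,0,0,0]],
])

```text
t: 33.25
eef_pos: [0.5826, 0.1177, 0.1571]
tool_rot: [0.0, 1.0, -0.005, -0.001]
contact_force: [0.0, -0.5, -2.5]
gripper_width: 0.4
grasp_force: 41.7
```

Run:
```python
from h import *
st();tray(snap('top','t10'))
```

```text
{'t': 33.25, 'eef_pos': [0.583, 0.118, 0.157], 'tool_rot': [0.0, 1.0, -0.005, -0.001], 'contact_force': [0.0, -0.472, -2.512], 'gripper_width': 0.4, 'grasp_force': 41.705, 'q': [-0.984, 0.614, 0.966, 1.867, -0.603, 0.988, -1.333]}
tray ((512.8026123046875, 380.2424621582031), (126.61212158203125, 239.97520446777344), 88.39818572998047) (88, 171, 54, 96)
```

A is held and the tray's left edge is unchanged. I'll place it at (0.565, 0.290).

>>> arm_command([
  [[25,0,0.2,0,0],[25,-0.1,0.5,0,0],[25,-0.1,0.6,0,0],[25,-0.1,0.6,0,0],[25,0,0.5,0,0],[25,0,0.3,0,0],[25,0,0.17,0,0],[25,0,0,-0.3,0],[25,0,0,-0.4,0],[25,0,0,-0.4,0]],
])

```text
t: 34.55
eef_pos: [0.5653, 0.2882, 0.0904]
tool_rot: [0.0, 1.0, -0.006, -0.0]
contact_force: [0.2, -1.0, -1.0]
gripper_width: 0.399
grasp_force: 41.7
```

>>> arm_command([
  [[25,0,0,-0.4,0],[25,0,0,-0.3,0],[25,0,0,-0.15,0],[25,0,0,-0.1,0],[25,0,0,0,0],[25,0,0,0,0],[45,0,0,0,0],[45,0,0,0,0],[45,0,0,0,0],[45,0,0,0,0]],
])

```text
t: 35.8
eef_pos: [0.5655, 0.29, 0.0352]
tool_rot: [-0.0, 1.0, -0.005, 0.0]
contact_force: [0.5, -0.4, -1.0]
gripper_width: 0.527
grasp_force: 0.0
```

>>> arm_command([
  [[48,0,0,0.2,0],[48,0,0,0.5,0],[48,0,0,0.7,0],[50,0,0,0.7,0],[50,0.04,-0.4,0,-0.2],[50,0,-0.8,0,0],[50,0,-0.8,0,0],[50,0,-0.8,0,0],[50,0,-0.7,0,0],[50,0,-0.4,0,0]],
])

```text
t: 37.05
eef_pos: [0.5668, 0.0521, 0.1611]
tool_rot: [0.0, 1.0, -0.016, -0.0]
contact_force: [1.2, 0.9, 0.3]
gripper_width: 0.585
grasp_force: 0.0
```

>>> arm_command([
  [[50,0,0,0,0],[50,0,0,0,0],[50,0,0,-0.4,0],[50,0,0,-0.5,0],[50,0,0,-0.5,0],[50,0,0,-0.4,0],[50,0,0,-0.25,0],[50,0,0,-0.1,0],[50,0,0,0,0],[50,0,0,0,0]],
])

```text
t: 38.3
eef_pos: [0.5684, 0.056, 0.0329]
tool_rot: [-0.0, 1.0, -0.013, 0.001]
contact_force: [0.9, 0.4, -0.2]
gripper_width: 0.583
grasp_force: 0.0
```

>>> arm_command([
  [[25,0,0,0,0],[25,0,0,0,0],[25,0,0,0,0],[25,0,0,0,0],[25,0,0,0.1,0],[25,0,0,0.4,0],[25,0,0,0.5,0],[25,0,0,0.6,0],[25,0,0,0.5,0],[25,0,0,0,0]],
])

```text
t: 39.55
eef_pos: [0.5689, 0.0555, 0.16]
tool_rot: [-0.0, 1.0, -0.014, 0.002]
contact_force: [-0.3, -0.0, -2.8]
gripper_width: 0.391
grasp_force: 40.0
```

Run:
```python
from h import *
st();yaw();im=snap('top','t11');tray(im);tapes(im);tapes(snap('side','s11'),'side')
```

```text
{'t': 39.55, 'eef_pos': [0.569, 0.056, 0.16], 'tool_rot': [-0.0, 1.0, -0.014, 0.002], 'contact_force': [-0.274, -0.04, -2.805], 'gripper_width': 0.391, 'grasp_force': 40.012, 'q': [-0.919, 0.573, 0.987, 1.923, -0.585, 0.96, -1.252]}
yaw -91.54991622097145
tray ((509.63616943359375, 353.58477783203125), (177.86053466796875, 249.21849060058594), 89.30638122558594) (87, 170, 74, 100)
top 381.5 (141, 178, 17, 28) [568. 281.] [68. 39.] 0.5 x 534.0 602.0 y 261.0 301.0
top 350.0 (285, 167, 16, 29) [584. -69.] [70. 35.] 2.1 x 549.0 619.0 y -86.0 -51.0
side 469.0 (266, 214, 32, 26) [576. -85.] [83. 52.] 2.1 x 536.0 618.0 y -112.0 -58.0
side 377.0 (235, 148, 32, 30) [620. 154.] [123.  82.] 63.7 x 571.0 674.0 y 104.0 220.0
side 356.0 (204, 137, 26, 26) [563. 247.] [112.  68.] 69.4 x 519.0 600.0 y 200.0 297.0
```

A stands in the tray, the tray hasn't moved and B is held. I'll place B at (0.453, 0.290).

>>> arm_command([
  [[25,-0.1,0.2,0,0],[25,-0.3,0.6,0,0],[25,-0.3,0.7,0,0],[25,-0.35,0.7,0,0.1],[25,-0.35,0.7,0,0.1],[25,-0.33,0.6,0,0],[25,-0.2,0.3,0,0],[25,0,0.1,0,0],[25,0,0,-0.3,0],[25,0,0,-0.5,0]],
])

```text
t: 40.9
eef_pos: [0.4529, 0.289, 0.1091]
tool_rot: [-0.0, 1.0, -0.006, 0.001]
contact_force: [0.2, 0.4, -2.9]
gripper_width: 0.393
grasp_force: 40.1
```

>>> arm_command([
  [[25,0,0,-0.5,0],[25,0,0,-0.4,0],[25,0,0,-0.25,0],[25,0,0,-0.1,0],[25,0,0,-0.03,0],[25,0,0,0,0],[45,0,0,0,0],[45,0,0,0,0],[45,0,0,0,0],[45,0,0,0,0]],
])

```text
t: 42.15
eef_pos: [0.4521, 0.29, 0.0334]
tool_rot: [-0.0, 1.0, -0.005, 0.0]
contact_force: [0.1, 0.9, 0.1]
gripper_width: 0.53
grasp_force: 0.0
```

>>> arm_command([
  [[48,0,0,0.2,0],[48,0,0,0.5,0],[48,0,0,0.7,0],[50,0,0,0.7,0],[50,0.3,-0.7,0,0.3],[50,0.3,-0.8,0,0.35],[50,0.3,-0.8,0,0],[50,0.3,-0.8,0,0],[50,0.3,-0.8,0,0],[50,0.3,-0.8,0,0]],
])

```text
t: 43.4
eef_pos: [0.5605, 0.0062, 0.1601]
tool_rot: [-0.0, 1.0, 0.021, 0.0]
contact_force: [0.1, 0.5, 0.6]
gripper_width: 0.583
grasp_force: 0.0
```

>>> arm_command([
  [[50,0.3,-0.8,0,0],[50,0.1,-0.48,0,0],[50,0,0,0,0],[50,0,0,-0.4,0],[50,0,0,-0.5,0],[50,0,0,-0.5,0],[50,0,0,-0.4,0],[50,0,0,-0.25,0],[50,0,0,-0.07,0],[50,0,0,0,0]],
])

```text
t: 44.65
eef_pos: [0.584, -0.0678, 0.0339]
tool_rot: [-0.001, 1.0, 0.021, -0.0]
contact_force: [-7.1, 4.0, 16.5]
gripper_width: 0.585
grasp_force: 8.0
```

>>> arm_command([
  [[25,0,0,0,0],[25,0,0,0,0],[25,0,0,0,0],[25,0,0,0,0],[25,0,0,0.1,0],[25,0,0,0.4,0],[25,0,0,0.5,0],[25,0,0,0.6,0],[25,0,0,0.5,0],[25,0,0,0,0]],
])

```text
t: 45.9
eef_pos: [0.5853, -0.0689, 0.1601]
tool_rot: [-0.0, 1.0, 0.021, 0.002]
contact_force: [0.3, 0.8, -2.2]
gripper_width: 0.389
grasp_force: 40.0
```

Run:
```python
from h import *
st();yaw();im=snap('top','t12');tray(im);tapes(im);tapes(snap('side','s12'),'side')
```

```text
{'t': 45.9, 'eef_pos': [0.585, -0.069, 0.16], 'tool_rot': [-0.0, 1.0, 0.021, 0.002], 'contact_force': [0.287, 0.815, -2.249], 'gripper_width': 0.389, 'grasp_force': 40.042, 'q': [-0.661, 0.583, 0.941, 1.881, -0.572, 0.969, -0.989]}
yaw -87.61037689607893
tray ((509.3855895996094, 354.0687255859375), (177.52114868164062, 248.46737670898438), 89.62126922607422) (88, 171, 72, 99)
top 374.0 (141, 224, 17, 28) [456. 280.] [38. 64.] 90.0 x 424.0 489.0 y 261.0 299.0
top 380.0 (141, 178, 17, 28) [568. 281.] [68. 39.] 0.5 x 534.0 602.0 y 261.0 301.0
side 440.0 (265, 176, 35, 34) [637.  12.] [121.  83.] 57.1 x 588.0 692.0 y -32.0 73.0
side 376.5 (164, 148, 28, 26) [452. 249.] [101.  68.] 81.4 x 413.0 487.0 y 201.0 297.0
side 356.0 (204, 137, 26, 26) [563. 247.] [112.  68.] 69.4 x 519.0 600.0 y 200.0 297.0
```

Run:
```python
from h import *
for f,P,pz in(('s11',(.5689,.0555,.16),0),('s12',(.5853,-.0689,.16),0)):
    p=proj('side',P);im=cv2.imread(f'pics/{f}.png');hsv=cv2.cvtColor(im,cv2.COLOR_BGR2HSV);m=cv2.inRange(hsv,(18,150,70),(35,255,255))
    w=m[int(p[1])-40:int(p[1])+40,int(p[0])-40:int(p[0])+40];ys,xs=np.nonzero(w)
    print(f,p,xs.min()-40,xs.max()-40,ys.min()-40,ys.max()-40)
im=cv2.imread('pics/s12.png');im0=cv2.imread('pics/s9.png')
d=cv2.absdiff(im,im0).max(2);m=(d>40).astype(np.uint8)*255;m=cv2.morphologyEx(m,cv2.MORPH_OPEN,np.ones((3,3)))
print([cv2.boundingRect(c) for c in cv2.findContours(m,0,2)[0] if cv2.contourArea(c)>40])
```

```text
s11 [247.3 160.5] -40 18 -24 17
s12 [278.6 190.3] -14 20 -15 18
[(197, 298, 18, 10), (216, 279, 43, 24), (166, 242, 88, 32), (382, 239, 72, 17), (264, 213, 40, 25), (335, 201, 26, 14), (423, 200, 32, 22), (0, 192, 20, 51), (361, 185, 16, 17), (385, 183, 12, 12), (163, 147, 28, 26), (202, 136, 28, 26), (231, 111, 71, 106), (3, 75, 11, 37), (236, 17, 73, 103), (233, 15, 56, 33), (313, 0, 84, 164), (264, 0, 24, 22), (170, 0, 65, 41), (8, 0, 16, 65)]
```

C hangs in the grip the same way B did, and the tray hasn't moved. I'll place C at (0.565, 0.350).

>>> arm_command([
  [[25,0,0.3,0,0],[25,-0.05,0.7,0,0],[25,-0.05,0.9,0,-0.2],[25,-0.05,0.9,0,-0.2],[25,-0.05,0.9,0,-0.25],[25,-0.05,0.9,0,0],[25,-0.05,0.9,0,0],[25,-0.04,0.8,0,0],[25,0,0.5,0,0],[25,0,0.18,0,0]],
])

```text
t: 47.25
eef_pos: [0.5616, 0.3534, 0.1562]
tool_rot: [0.0, 1.0, -0.003, -0.001]
contact_force: [-0.2, -0.5, -2.6]
gripper_width: 0.389
grasp_force: 40.0
```

>>> arm_command([
  [[25,0,0,-0.3,0],[25,0,0,-0.5,0],[25,0,0,-0.5,0],[25,0,0,-0.3,0],[25,0,0,-0.2,0],[25,0,0,-0.15,0],[25,0,0,-0.07,0],[25,0,0,-0.06,0],[25,0,0,0,0],[25,0,0,0,0]],
])

```text
t: 48.5
eef_pos: [0.5641, 0.3501, 0.0339]
tool_rot: [-0.0, 1.0, -0.005, 0.001]
contact_force: [1.0, -0.9, 1.0]
gripper_width: 0.394
grasp_force: 40.2
```

>>> arm_command([
  [[46,0,0,0,0],[46,0,0,0,0],[46,0,0,0,0],[46,0,0,0,0],[46,0,0,0.2,0],[46,0,0,0.5,0],[46,0,0,0.8,0],[46,0,0,0.8,0],[46,0,-0.8,0.5,0],[46,0,-0.8,0,0]],
])

```text
t: 49.75
eef_pos: [0.5654, 0.253, 0.2049]
tool_rot: [-0.001, 1.0, -0.005, 0.003]
contact_force: [0.8, -1.2, -0.4]
gripper_width: 0.537
grasp_force: 0.0
```

>>> arm_command([
  [[46,0,-0.8,0,0],[46,0,-0.8,0,0],[46,0,-0.8,0,0],[46,0,-0.8,0,0],[46,0,-0.8,0.5,0],[46,0,-0.5,0.5,0],[46,0,0,0,0],[46,0,0,0,0],[46,0,0,0,0],[46,0,0,0,0]],
])

```text
t: 51.0
eef_pos: [0.5633, -0.015, 0.2606]
tool_rot: [0.0, 1.0, -0.005, -0.001]
contact_force: [0.8, -0.4, -0.2]
gripper_width: 0.54
grasp_force: 0.0
```

Run:
```python
from h import *
st();im=snap('top','t13');tray(im);tapes(im);im2=snap('side','s13');tapes(im2,'side')
cv2.imwrite('pics/c12.png',np.hstack([cv2.resize(im[155:285,75:175],(308,400)),cv2.resize(im2,(490,400))]))
hsv=cv2.cvtColor(im,cv2.COLOR_BGR2HSV);m=np.zeros(im.shape[:2],np.uint8);m[175:265,92:116]=((hsv[175:265,92:116,1]>70))*255
c=max(cv2.findContours(m,0,cv2.CHAIN_APPROX_NONE)[0],key=cv2.contourArea);print('blk',cv2.minAreaRect(np.array([onz('top',*p[0],.026)[:2] for p in c],np.float32)*1000))
```

```text
{'t': 51.0, 'eef_pos': [0.563, -0.015, 0.261], 'tool_rot': [0.0, 1.0, -0.005, -0.001], 'contact_force': [0.843, -0.409, -0.171], 'gripper_width': 0.54, 'grasp_force': 0.0, 'q': [-0.902, 0.442, 1.104, 1.839, -0.435, 1.132, -1.224]}
tray ((509.3722229003906, 353.61102294921875), (177.847412109375, 247.71803283691406), 89.3229751586914) (87, 171, 73, 99)
top 378.0 (141, 224, 17, 28) [457. 280.] [38. 64.] 88.4 x 424.0 489.0 y 261.0 299.0
top 401.0 (116, 180, 19, 28) [565. 338.] [67. 44.] -0.0 x 531.0 598.0 y 317.0 360.0
top 387.0 (140, 178, 18, 28) [568. 282.] [68. 41.] 0.5 x 534.0 602.0 y 261.0 303.0
side 379.0 (164, 148, 28, 26) [452. 249.] [101.  69.] 81.4 x 413.0 487.0 y 200.0 297.0
side 705.0 (195, 127, 35, 36) [558. 277.] [ 85. 155.] 0.4 x 515.0 601.0 y 200.0 355.0
blk ((530.172119140625, 394.28863525390625), (148.9847869873047, 37.550262451171875), 1.4014580249786377)
```

Run:
```python
from h import *
def blk(f):
    hsv=cv2.cvtColor(cv2.imread(f'pics/{f}.png'),cv2.COLOR_BGR2HSV);s=np.s_[165:275,92:116]
    m=np.zeros(hsv.shape[:2],np.uint8);m[s]=((hsv[s][:,:,1]>70)&(hsv[s][:,:,0]<19)&(hsv[s][:,:,2]>60))*255
    m=cv2.morphologyEx(m,cv2.MORPH_OPEN,np.ones((5,5)))
    print(f,[cv2.boundingRect(c) for c in cv2.findContours(m,0,2)[0]])
for f in('t2','t9','t13'):blk(f)
a=cv2.imread('pics/s9.png');b=cv2.imread('pics/s13.png')
for n,s in(('lid',np.s_[205:350,235:400]),('head/driver',np.s_[130:240,285:360]),):
    d=cv2.absdiff(a[s],b[s]).max(2);print(n,(d>40).mean().round(3),d.mean().round(1))
a=cv2.imread('pics/t9.png');b=cv2.imread('pics/t13.png');s=np.s_[110:140,190:260];print(cv2.absdiff(a[s],b[s]).mean())
```

```text
t2 [(104, 270, 12, 5), (100, 197, 16, 44), (92, 165, 24, 6)]
t9 [(102, 270, 14, 5), (100, 197, 16, 44), (92, 165, 24, 6)]
t13 [(102, 270, 14, 5), (100, 197, 16, 44), (92, 165, 24, 6)]
lid 0.091 9.3
head/driver 0.12 12.7
16.605238095238096
```

```bash
python3 -c "
from h import *
print(job.hand_in())"
```

```text
the job is handed in; nothing more can be done
None
```

I handed the job in after about 51 s of robot time, with the lid standing hooks-down in the stand's slot and the wood block and all three tape measures upright in the tray. No verdict came back, and I had no picture views left, so the final tape positions and the unmoved block were confirmed only by image measurements. The lid and bystanders were last seen in place after the lid was released, and nothing was commanded near them after that.

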